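# Size the odd locking pin in the hole gauge

### The arm

A 6-joint arm with a two-finger parallel gripper is mounted at the origin on a cart in front of the work surface, level with it; the furniture and walls round the work are solid. World frame = base frame: x ahead of the robot, y to its left, z up, the work surface at z = 0. Lengths are in m, angles in rad, forces in N, time in s.
With the tool pointing down it reaches from about 0.325 to 0.775 m from the base axis. Payload 5.5 kg.
Tool frame: the origin (TCP) lies between the finger pads; the fingertips stand 14 mm ahead of it and the grasp point (between the pads) lies 5 mm behind it; z points along the fingers, y is the line along which they close (so a half turn about z gives the same grasp; the last joint's range is limited). The gripper opens to 88 mm and grips with 3 to 60 N. Pads are 20 mm wide; open, the fingers measure 115 mm over their backs; the gripper's body (75 mm by 178 mm) begins 61 mm behind the grasp point.
Start: joints at [1.21, 0.091, 1.231, -0, 1.82, -0.057], TCP at [0.179, 0.573, 0.237] pointing down, gripper open.
Joint ranges: [-2.87, 2.87], [-0.86, 2.18], [0.17, 2.46], [-1.51, 4.65], [0.06, 2.69], [-2.65, 2.65]. Speed limits (rad/s): [2.57, 2.57, 3.01, 3.14, 3.14, 3.14].

### API

Orientations are given as a unit quaternion [x, y, z, w].
In Python, from workcell import robot gives the robot as it stands.
- The arm moves only by the tool step_arm, never from a script. Its argument "moves" is a list of rows, each a list of 5 numbers: the shift along the tool's x, y, z in cm, then the turn about the tool's z in rad, then the finger opening in cm, from 0 to 8.78. In form: [[dx, dy, dz, yaw, fingers], ...]. A call has 1 to 20 rows; each row shifts and turns the commanded pose from where the row before left it, along the tool's axes as they then stand; what a row does not reach is not made up. A row lasts 1/12 s, in which the tool goes at most 41.7 mm and 7.16 degrees, less where a joint would pass 70% of its speed; a pose out of reach is approached as far as the arm can. A call with a gripper value outside its range is refused whole. The fingers move at their own pace and stop on an object; the grip force is fixed at half the most. Time passes only in rows, so rows that do not move let the fingers close. It gives the time, the measured TCP pose, the force, the opening and the grip force at its end, in the units of the state.
- robot.sense(): the state, without advancing time (a new reading comes with each control period).
- robot.capture(name): name is "scene" or "side" or "wrist"; returns a dict with "image" (384x512x3 uint8, red, green, blue), "intrinsics" (3x3 intrinsics, pixels), "dist_coeffs" ([k1, k2, p1, p2, k3] as OpenCV has them; the pictures are not rectified), "R" (3x3) and "t" (3): a world point X has camera coordinates R X + t. Camera axes: x right, y down, z forward; pixel columns grow to the right and rows downward; lengths in m; the calibration is good to about 2 mm. A picture is of the moment at which its call begins. There is no depth.
- robot.sign_off(): hands the job in; it is judged then, once.
The state is a dict: "time_s": time; "qpos": joint angles; "joint_vel": joint speeds; "joint_torque": joint torques, N m; "tcp_pos": TCP position; "tool_rot": TCP orientation; "contact_force": force on the tool from outside, world axes, zero at the start; "torque": the same for the moment, N m; "finger_gap": finger opening in m; "grasp_force": force on a finger pad.
Only numpy, scipy, OpenCV 4.12 (cv2) and the standard library are available. Lean on these libraries where they do the work, as an engineer would, in place of code of your own. Each camera call takes 0.05 s, during which the arm holds its last target. There are 200 camera calls.

### The job

Find out the size of the pin that stands apart from the other two in the rack: starting at the widest hole of the gauge plate and stepping down one hole at a time, push it gently down by feel until a hole refuses it (press its tapered nose squarely into that hole as far as it goes). Leave the pin standing fully home, collar on the plate, in the narrowest hole that it passes, let go of it, and leave the other two pins and all else where they are. The plate is clamped a few millimetres out of place, so do not force the pin: never press it on the gauge with more than about 25 N.

Things in the scene. Friction and masses are not known exactly. Their poses are not given: they have to be found in the camera images.
- stand: fixed gauge stand, base 100 mm (x) by 230 mm (y); a steel plate 64 by 220 by 10 mm lies clamped on two end blocks, upper face 62 mm above the worktop. Four through holes along y, 44 mm apart, 1 mm chamfers, 46 mm free below; 4 mm screw heads at its ends. Origin: centre of the base's underside. The plate sits up to 6 mm off along the stand's x and y and does not yield to pushes.
- hole_first (a point): nominal centre of the first and widest hole, 24 mm in diameter, at the plate's upper face (62 mm above the worktop). Lies 66 mm along the stand's +y from its middle. The true hole centre may lie up to 6 mm off it along the stand's x and up to 6 mm along its y, the same shift for all four holes.
- hole_second (a point): nominal centre of the second hole, 21 mm in diameter, at the plate's upper face (62 mm above the worktop). Lies 22 mm along the stand's +y from its middle. The true hole centre may lie up to 6 mm off it along the stand's x and up to 6 mm along its y, the same shift for all four holes.
- hole_third (a point): nominal centre of the third hole, 18 mm in diameter, at the plate's upper face (62 mm above the worktop). Lies 22 mm along the stand's -y from its middle. The true hole centre may lie up to 6 mm off it along the stand's x and up to 6 mm along its y, the same shift for all four holes.
- hole_fourth (a point): nominal centre of the fourth and narrowest hole, 15 mm in diameter, at the plate's upper face (62 mm above the worktop). Lies 66 mm along the stand's -y from its middle. The true hole centre may lie up to 6 mm off it along the stand's x and up to 6 mm along its y, the same shift for all four holes.
- rack: fixed grey plastic block 60 mm (x) by 190 mm (y), 50 mm high, with three square wells 28 mm wide and 44 mm deep along y: one apart (at y = -60 mm), two together (at y = +18 and +62 mm). Origin: centre of its underside.
- lone_well (a point): mouth of the well that stands apart, on the rack's upper face, 50 mm above the worktop; the pin that stands here is the one to size
- pin_a: one of three locking pins: black handle 24 mm (own x) by 32 mm (y), 34 mm round collar 4 mm thick under it, handle top 50 mm above the origin; below, a round steel shank 38 mm long whose last 8 mm taper by 5 mm in radius. Shank 17, 20 or 23 mm thick, one of each, not told which. Origin: centre of the collar's underside, z up. Starts upright in a well, collar on the rack; which pin is in which well varies.
- pin_b: one of three locking pins: black handle 24 mm (own x) by 32 mm (y), 34 mm round collar 4 mm thick under it, handle top 50 mm above the origin; below, a round steel shank 38 mm long whose last 8 mm taper by 5 mm in radius. Shank 17, 20 or 23 mm thick, one of each, not told which. Origin: centre of the collar's underside, z up. Starts upright in a well, collar on the rack; which pin is in which well varies.
- pin_c: one of three locking pins: black handle 24 mm (own x) by 32 mm (y), 34 mm round collar 4 mm thick under it, handle top 50 mm above the origin; below, a round steel shank 38 mm long whose last 8 mm taper by 5 mm in radius. Shank 17, 20 or 23 mm thick, one of each, not told which. Origin: centre of the collar's underside, z up. Starts upright in a well, collar on the rack; which pin is in which well varies.
- marker_blue: bystander: marker pen lying down, 136 mm long, 17 mm thick; origin under its middle
- tape_black: bystander: roll of black tape, 59 mm across, 19 mm high; origin under its middle
- usb_adapter_white: bystander: white plug-in charger block, 43 by 30 mm, 24 mm high; origin under its middle
- sticky_pad: bystander: pad of sticky notes, 76 by 50 mm, 14 mm high; origin under its middle
- tally_counter: bystander: round hand counter, 46 by 54 mm, 32 mm high; origin under its middle
Things that resemble listed ones, but are neither listed nor needed, are in the scene too. What is shaped like the pin_a but yellow is not meant.

How it is judged:
By the outcome, as a careful person would: the job done as asked, in the order asked, and still so for the second after the job is handed in, with the robot touching nothing.
It also fails if it takes over 72 s, if anything falls off the work surface, if the arm or the gripper's body presses on something with over 40 N, if the wrist force passes 120 N, or if a joint passes its speed limit or range.

## Working session

There is one attempt and no reset: what is moved stays moved. The work goes in short steps, Python scripts to look and compute and a tool call to move; the robot and the scene stay as the last step left them, time stands still between calls to the robot, and variables do not carry over. Pictures are saved under pics/ and viewed, at most 10 in all, crops included, and the job is handed in when it is done.

Besides the shell and the picture viewer there is one more tool, called after "Call:" by a JSON object that holds its "op" and its "data". step_arm: Moves the arm, as the interface text tells. Its arguments: {"type":"object","properties":{"moves":{"type":"array","items":{"type":"array","items":{"type":"number"}}}},"required":["moves"]}

```bash
mkdir -p pics
cat > h.py <<'E'
import numpy as np, cv2
from workcell import robot
def cap(n,f=None):
    c=robot.capture(n)
    if f: cv2.imwrite('pics/'+f+'.png',cv2.cvtColor(c['image'],cv2.COLOR_RGB2BGR))
    return c
def ray(c,px,z):
    p=cv2.undistortPoints(np.array([[px]],float),np.array(c['intrinsics']),np.array(c['dist_coeffs']))[0,0]
    R=np.array(c['R']);t=np.array(c['t']).ravel()
    o=-R.T@t; d=R.T@np.array([p[0],p[1],1.])
    return o+d*(z-o[2])/d[2]
def proj(c,X):
    R=np.array(c['R']);r,_=cv2.Rodrigues(R)
    return cv2.projectPoints(np.array(X,float).reshape(-1,3),r,np.array(c['t'],float).ravel(),np.array(c['intrinsics']),np.array(c['dist_coeffs']))[0].reshape(-1,2)
E
python3 - <<'E'
from h import *
a=cap('scene')['image'];b=cap('side')['image'];w=cap('wrist')['image']
import pickle
for n in('scene','side','wrist'):
    c=cap(n);pickle.dump(c,open(n+'0.pkl','wb'));R=np.array(c['R']);print(n,-R.T@np.array(c['t']).ravel(),R[2])
cv2.imwrite('pics/scene.png',cv2.resize(a[:,:,::-1],(800,600)))
cv2.imwrite('pics/side.png',cv2.resize(b[:,:,::-1],(800,600)))
s=robot.sense();print(s)
E
```

```text
scene [-0.24711004 -0.47444209  0.97725029] [ 0.61357361  0.4553672  -0.64511095]
side [0.30056622 0.96019786 0.52491282] [ 0.29491212 -0.82470805 -0.48258002]
wrist [0.1072273  0.59621703 0.38601368] [ 0.26646591 -0.08466259 -0.96011883]
{'time_s': 0.3, 'qpos': array([ 1.21029598e+00,  9.13264345e-02,  1.23106450e+00, -1.38809121e-05,
        1.81980536e+00, -5.67132504e-02]), 'joint_vel': array([-0.0001985 , -0.00133112, -0.00302023, -0.00291933,  0.0011024 ,
       -0.0015517 ]), 'joint_torque': array([-5.53642385e-04, -4.45604002e+01, -4.05890751e+01,  6.97402563e-02,
        2.31461559e-02, -7.69077678e-05]), 'tcp_pos': array([0.17946816, 0.57245026, 0.23628961]), 'tool_rot': array([ 1.51311831e-01,  9.88486034e-01, -2.96670082e-04, -5.59250395e-05]), 'contact_force': array([-0.19162081, -0.43311068,  0.39608451]), 'torque': array([ 0.00777169, -0.00081189, -0.0135357 ]), 'grasp_force': 0.0, 'finger_gap': 0.08794651820977425}
```

View pics/scene.png

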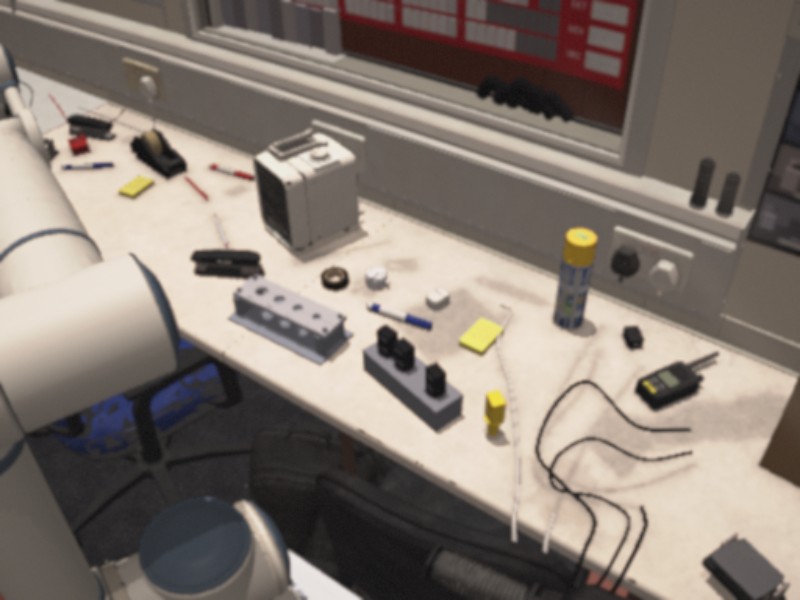

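View pics/side.png

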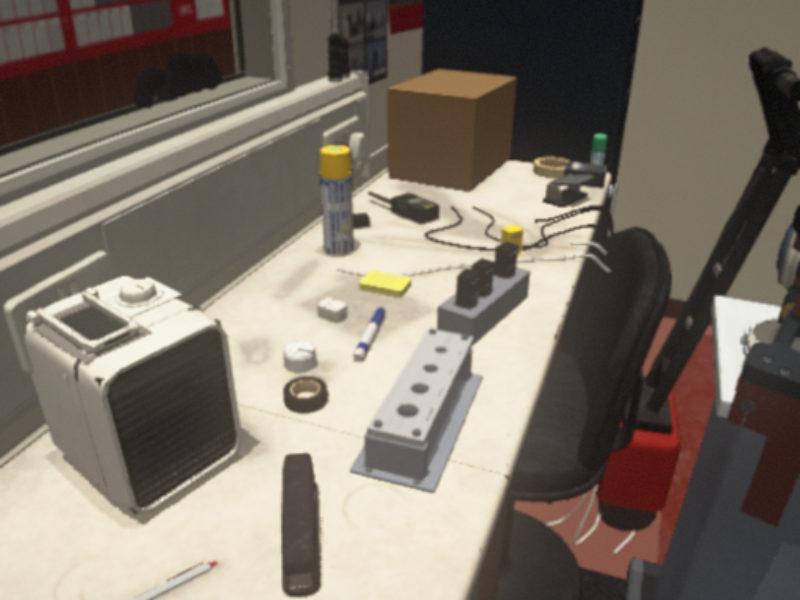

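The two views show three black pins in the rack: two together at scene px (387,341) and (403,354), and the lone one at (435,380). A yellow lookalike stands on the table at (495,410). By the description I choose (435,380). The gauge is at scene (290,315), with its widest hole at side (408,410). Next is a close crop of both.

Run:
```python
import pickle,cv2,numpy as np
a=pickle.load(open('scene0.pkl','rb'))['image'][:,:,::-1][170:280,140:310]
b=pickle.load(open('side0.pkl','rb'))['image'][:,:,::-1][150:320,220:350]
A=cv2.resize(a,None,fx=4.7,fy=4.7,interpolation=cv2.INTER_CUBIC)
B=cv2.resize(b,None,fx=3.5,fy=3.5,interpolation=cv2.INTER_CUBIC)
print(A.shape,B.shape)
cv2.imwrite('pics/ca.png',A);cv2.imwrite('pics/cb.png',B)
```

```text
(517, 799, 3) (595, 455, 3)
```

View pics/ca.png

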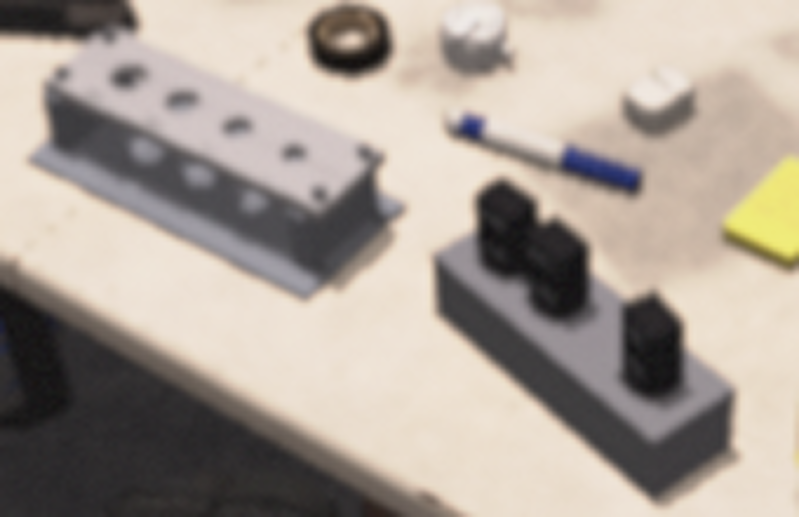

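View pics/cb.png

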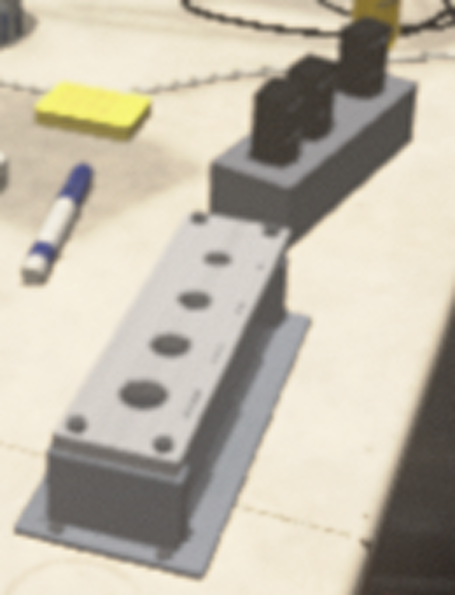

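The crops confirm the lone pin at scene crop (652,345). The holes are at scene crop (128,76), (182,100), (238,126), (294,153) and at side crop (143,394), (170,345), (195,300), (217,259), running widest to narrowest.

Run:
```python
from h import *
import pickle
S=pickle.load(open('scene0.pkl','rb'));D=pickle.load(open('side0.pkl','rb'))
fs=lambda p:((p[0]+.5)/4.7-.5+140,(p[1]+.5)/4.7-.5+170)
fd=lambda p:((p[0]+.5)/3.5-.5+220,(p[1]+.5)/3.5-.5+150)
np.set_printoptions(precision=4,suppress=True)
for p,q in zip([(128,76),(182,100),(238,126),(294,153)],[(143,394),(170,345),(195,300),(217,259)]):
    print('hole',ray(S,fs(p),.062)[:2],ray(D,fd(q),.062)[:2])
print('rack scene L,R,F',[ray(S,fs(p),.05)[:2] for p in[(437,258),(733,393),(655,440)]])
print('rack side near-left,near,far-right',[ray(D,fd(p),.05)[:2] for p in[(212,165),(292,187),(416,85)]])
print('base F scene',[ray(S,fs(p),0)[:2] for p in[(32,158),(306,297),(402,209)]])
print('base side',[ray(D,fd(p),0.003)[:2] for p in[(17,530),(204,575),(310,320)]])
print('handle top',ray(S,fs((652,309)),.10),ray(D,fd((366,32)),.10))
```

```text
hole [0.5011 0.4022] [0.5047 0.4056]
hole [0.5033 0.3586] [0.5061 0.3621]
hole [0.5048 0.314 ] [0.5074 0.3182]
hole [0.5055 0.2701] [0.5091 0.2747]
rack scene L,R,F [array([0.4932, 0.1534]), array([ 0.5021, -0.041 ]), array([ 0.4501, -0.0255])]
rack side near-left,near,far-right [array([0.5527, 0.1516]), array([0.4965, 0.1596]), array([ 0.4527, -0.0161])]
base F scene [array([0.456 , 0.4548]), array([0.4619, 0.2302]), array([0.5551, 0.2317])]
base side [array([0.5504, 0.4599]), array([0.4537, 0.4555]), array([0.4621, 0.231 ])]
handle top [0.488 0.003 0.1  ] [0.4862 0.017  0.1   ]
```

Call:
{"op": "step_arm", "data": {"moves": [[-2.57,-2.49,0,0,8.7],[-2.57,-2.49,0,0,8.7],[-2.57,-2.49,0,0,8.7],[-2.57,-2.49,0,0,8.7],[-2.57,-2.49,0,0,8.7],[-2.57,-2.49,0,0,8.7],[-2.57,-2.49,0,0,8.7],[-2.57,-2.49,0,0,8.7],[-2.57,-2.49,0,0,8.7],[-2.57,-2.49,0,0,8.7],[-2.57,-2.49,0,0,8.7],[-2.57,-2.49,0,0,8.7],[-2.57,-2.49,0,0,8.7],[-2.57,-2.49,0,0,8.7],[-2.57,-2.49,0,0,8.7],[-2.57,-2.49,0,0,8.7],[-2.57,-2.49,0,0,8.7],[-2.57,-2.49,0,0,8.7]]}}

```text
time_s: 1.8
tcp_pos: [0.4873, 0.0046, 0.2368]
tool_rot: [0.151, 0.988, 0.0, 0.0]
contact_force: [-0.1, -0.3, 0.8]
finger_gap: 0.0871
grasp_force: 0.0
```

Call:
{"op": "step_arm", "data": {"moves": [[0,0,0,0.12,8.7],[0,0,0,0.12,8.7],[0,0,0,0.12,8.7],[0,0,0,0.12,8.7],[0,0,0,0.12,8.7],[0,0,0,0.12,8.7],[0,0,0,0.12,8.7],[0,0,0,0.12,8.7],[0,0,0,0.12,8.7],[0,0,0,0.12,8.7],[0,0,0,0.12,8.7],[0,0,0,0.12,8.7],[0,0,0,0.08,8.7],[0,0,0,0,8.7]]}}

```text
time_s: 2.97
tcp_pos: [0.4868, 0.0065, 0.2367]
tool_rot: [0.792, 0.611, 0.0, 0.0]
contact_force: [0.1, -0.3, -0.4]
finger_gap: 0.0871
grasp_force: 0.0
```

Run:
```python
from h import *
import pickle
c=cap('wrist');pickle.dump(c,open('w1.pkl','wb'))
cv2.imwrite('pics/w1.png',cv2.resize(c['image'][:,:,::-1],(800,600),interpolation=cv2.INTER_CUBIC))
print(robot.sense()['qpos'])
```

```text
[-5.65970074e-02 -2.13479412e-01  1.52300131e+00  2.56267334e-07
  1.83202159e+00  1.94756253e-01]
```

View pics/w1.png

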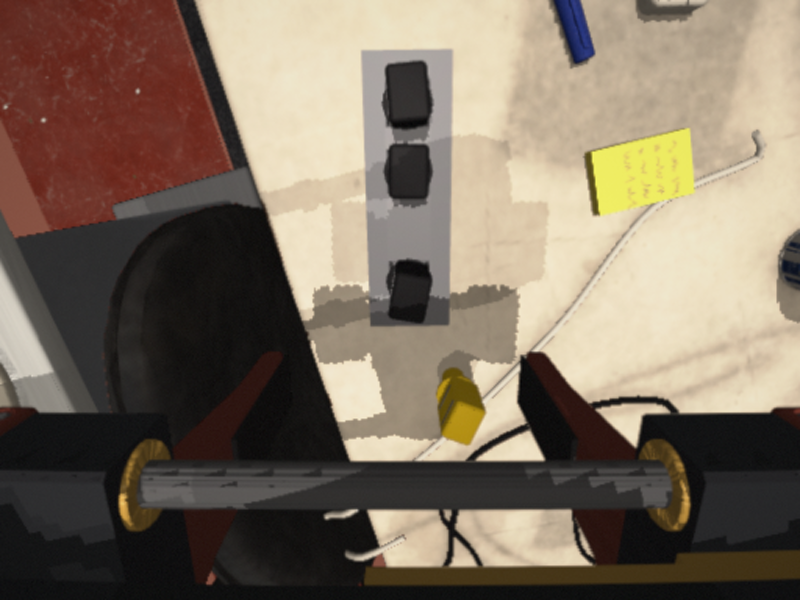

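The wrist view shows the rack upright with the lone pin's handle top at about (410,295), slightly turned. The paired pins are at (408,92) and (408,172), and the yellow one is outside the rack at (460,410).

Run:
```python
from h import *
import pickle
c=pickle.load(open('w1.pkl','rb'));im=c['image'][:,:,::-1][160:212,235:290]
g=cv2.resize(im,None,fx=10,fy=10,interpolation=cv2.INTER_CUBIC)
cv2.imwrite('pics/w1c.png',np.clip(g.astype(float)*3,0,255).astype(np.uint8))
```

```text
(no output)
```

View pics/w1c.png

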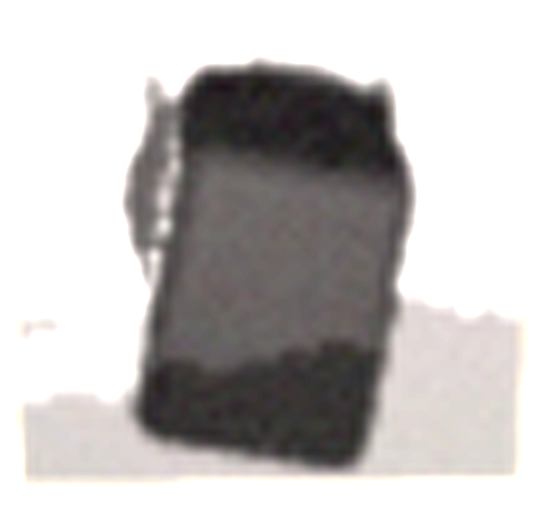

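The crop shows the handle's top face with corners at about (190,152), (397,178), (355,465), (138,432).

Run:
```python
from h import *
import pickle
np.set_printoptions(precision=4,suppress=True)
c=pickle.load(open('w1.pkl','rb'))
f=lambda p:((p[0]+.5)/10-.5+235,(p[1]+.5)/10-.5+160)
P=np.array([ray(c,f(p),.10)[:2] for p in[(190,152),(397,178),(355,465),(138,432)]])
print(P,P.mean(0))
for i in range(4):
    d=P[(i+1)%4]-P[i];print(np.linalg.norm(d),np.degrees(np.arctan2(d[1],d[0])))
f=lambda p:((p[0]+.5)/1.5625-.5,(p[1]+.5)/1.5625-.5)
Q=[ray(c,f(p),.05)[:2] for p in[(362,51),(452,49),(449,325),(371,325)]];print(np.array(Q),np.mean(Q,0))
```

```text
[[ 0.4865  0.0215]
 [ 0.5056  0.0138]
 [ 0.4944 -0.014 ]
 [ 0.474  -0.0051]] [0.4901 0.0041]
0.020559667386669207 -21.961574287696504
0.030043525556616175 -111.9432105874725
0.022241710466425764 156.2673355310108
0.02940310967437557 64.79848819242896
[[ 0.4994  0.1609]
 [ 0.5568  0.1471]
 [ 0.5114 -0.038 ]
 [ 0.4538 -0.023 ]] [0.5053 0.0617]
```

Call:
{"op": "step_arm", "data": {"moves": [[0,0,0,0.074,8.7],[0,0,0,0.074,8.7],[-0.1,0.4,2,0,7],[0,0,3,0,7],[0,0,3,0,7],[0,0,3,0,7],[0,0,2,0,7],[0,0,2,0,7],[0,0,1,0,7],[0,0,0,0,7],[0,0,0,0,7]]}}

```text
time_s: 3.93
tcp_pos: [0.4901, 0.004, 0.0769]
tool_rot: [0.833, 0.553, -0.0, -0.0]
contact_force: [1.1, 0.3, -0.2]
finger_gap: 0.07
grasp_force: 0.0
```

Call:
{"op": "step_arm", "data": {"moves": [[0,0,0,0,1.5],[0,0,0,0,1.5],[0,0,0,0,1.5],[0,0,0,0,1.5],[0,0,0,0,1.5],[0,0,0,0,1.5],[0,0,0,0,1.5],[0,0,0,0,1.5]]}}

```text
time_s: 4.6
tcp_pos: [0.4901, 0.004, 0.0767]
tool_rot: [0.834, 0.552, 0.0, 0.0]
contact_force: [0.3, 0.1, 1.4]
finger_gap: 0.0242
grasp_force: 29.8
```

Call:
{"op": "step_arm", "data": {"moves": [[0,0,-0.5,0,1.5],[0,0,-1.5,0,1.5],[0,0,-3,0,1.5],[0,0,-3,0,1.5],[0,0,-2,0,1.5],[0,0,-1,0,1.5],[0,0,0,-0.1,1.5],[0,0,0,-0.1,1.5],[0,0,0,-0.1,1.5],[0,0,0,-0.1,1.5],[0,0,0,0,1.5]]}}

```text
time_s: 5.52
tcp_pos: [0.4898, 0.004, 0.1857]
tool_rot: [0.706, 0.708, -0.001, -0.001]
contact_force: [-0.3, -1.0, -2.0]
finger_gap: 0.0247
grasp_force: 29.8
```

Call:
{"op": "step_arm", "data": {"moves": [[1.5,0.1,0,0,1.5],[3,0.1,0,0,1.5],[3.5,0.1,0,0,1.5],[3.5,0.1,0,0,1.5],[3.5,0.1,0,0,1.5],[3.5,0.1,0,0,1.5],[3.5,0.1,0,0,1.5],[3.5,0.1,0,0,1.5],[3.5,0.1,0,0,1.5],[3.5,0.1,0,0,1.5],[3.5,0.1,0,0,1.5],[2.5,0.1,0,0,1.5],[1,0.1,0.8,0,1.5],[0,0,1.5,0,1.5],[0,0,1,0,1.5],[0,0,0,0,1.5],[0,0,0,0,1.5]]}}

```text
time_s: 6.93
tcp_pos: [0.5032, 0.3977, 0.1521]
tool_rot: [0.708, 0.706, -0.001, -0.0]
contact_force: [0.2, -0.0, -1.4]
finger_gap: 0.0242
grasp_force: 29.8
```

Run:
```python
from h import *
import pickle
s=robot.sense();print(s['tcp_pos'],s['contact_force'],s['qpos'])
c=cap('wrist');pickle.dump(c,open('w2.pkl','wb'))
d=cap('side');pickle.dump(d,open('d2.pkl','wb'))
e=cap('scene');pickle.dump(e,open('s2.pkl','wb'))
A=cv2.resize(c['image'][:,:,::-1],(660,495),interpolation=cv2.INTER_CUBIC)
p=proj(e,[0.503,0.38,0.08])[0].astype(int);q=proj(d,[0.503,0.38,0.08])[0].astype(int);print(p,q)
cr=lambda im,p,h,w:im[max(0,p[1]-h):p[1]+h,max(0,p[0]-w):p[0]+w,::-1]
cv2.imwrite('pics/w2.png',A)
B=np.hstack([cv2.resize(cr(d['image'],q,50,40),(400,500),interpolation=cv2.INTER_CUBIC),cv2.resize(cr(e['image'],p,50,40),(400,500),interpolation=cv2.INTER_CUBIC)])
cv2.imwrite('pics/b2.png',B)
```

```text
[0.50324125 0.39767253 0.15212273] [ 0.23620941 -0.03461754 -1.38459648] [ 6.15856437e-01  2.04613889e-01  1.25540293e+00 -2.68637574e-04
  1.68453832e+00  6.18790432e-01]
[172 183] [266 245]
```

View pics/w2.png

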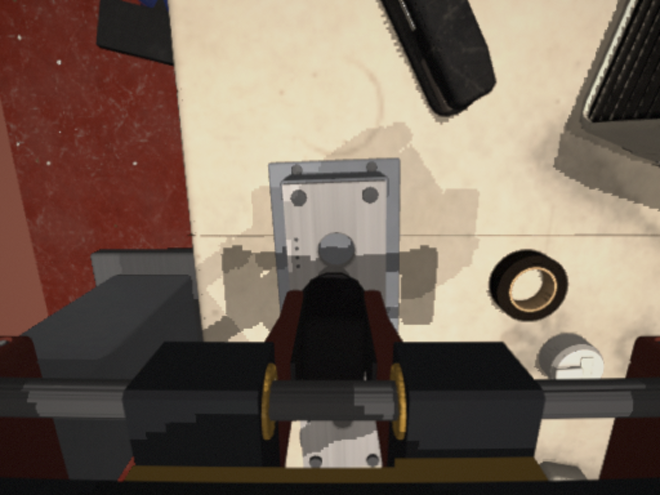

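The wrist view shows hole 1 at (336,250), about 38 px wide, just ahead of the handle, with the plate's screws at (298,197) and (370,194). The side and scene pair comes next.

View pics/b2.png

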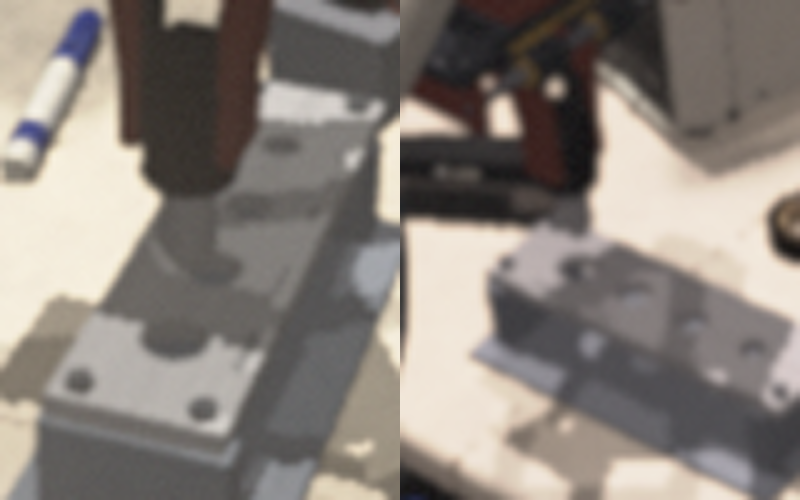

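Run:
```python
from h import *
import pickle
np.set_printoptions(precision=4,suppress=True)
c=pickle.load(open('w2.pkl','rb'))
k=660/512
f=lambda p:((p[0]+.5)/k-.5,(p[1]+.5)/k-.5)
for p in[(336,251),(317,251),(355,251),(298,197),(370,194)]:print(p,ray(c,f(p),.062)[:2])
g=cv2.cvtColor(c['image'],cv2.COLOR_RGB2GRAY);print(g[180:216:2,240:284:2])
```

```text
(336, 251) [0.5058 0.405 ]
(317, 251) [0.4934 0.405 ]
(355, 251) [0.5181 0.405 ]
(298, 197) [0.482  0.4403]
(370, 194) [0.527  0.4421]
[[180 174 167 170 169 172 171 169 151 140 113 124 144 163 171 171 169 168
  171 178 177 178]
 [179 176 168 168 168 170 151 133 129 130 129 129 128 127 135 165 168 167
  172 178 176 177]
 [180 176 168 168 168 146 130 131 130 129 130 129 129 127 126  99 146 166
  171 178 177 177]
 [180 176 169 168 149 129 130 130 129 129 129 130 128 128 128 126 102 161
  171 178 177 177]
 [178 177 169 161 107 129 129 129 129 129 130 130 130 128 130 128  77 131
  169 178 177 177]
 [178 177 169 136  83 129 128 126 126 126 127 131 130 130 129  92  71  95
  164 177 177 178]
 [177 177 168 124  72  87  84  71  71  70  72  88  88  88  89  72  67  77
  151 178 177 177]
 [177 177 168 114  69  68  67  69  70  69  68  69  69  70  69  68  69  72
  143 177 177 176]
 [176 177 168 122  66  68  68  70  69  70  70  69  69  69  70  70  68  71
  148 177 176 171]
 [133 178 169 131  68  68  67  69  70  71  70  68  69  69  69  69  67  65
  105 122 121 100]
 [115 178 162 102  68  66  69  69  70  71  68  68  68  69  69  68  58  74
   91  97  97  95]
 [100 122 114  87  78  61  63  68  68  69  68  68  66  68  66  59  65  82
   92  97  96  96]
 [ 94  96  92  89  89  76  61  60  63  66  67  66  64  61  58  62  77  88
   91  97  96  96]
 [ 94  96  91  89  90  87  76  61  61  59  59  60  60  60  68  82  88  88
   91  95  97  95]
 [ 94  95  92  88  90  79  61  60  59  59  57  58  58  62  86  91  89  89
   90  97  96  96]
 [ 93  96  92  87  75  58  57  57  59  57  55  55  57  57  67  90  89  87
   90  96  96  96]
 [ 94  96  92  83  56  38  21  22  19  18  21  17  17  26  48  67  89  87
   90  96  96  96]
 [ 94  95  86  40  20  26  28  28  28  28  31  29  29  30  23  29  72  86
   90  96  97  96]]
```

The side crop shows the shank, clear of the plate, with its tip behind hole 1. The wrist puts hole 1 at about (0.505, 0.405). I'll move over it and lower to just above the plate.

Call:
{"op": "step_arm", "data": {"moves": [[0.4,0.1,0,0,1.5],[0.3,0.1,0.5,0,1.5],[0,0,1,0,1.5],[0,0,0.5,0,1.5],[0,0,0.3,0,1.5],[0,0,0,0,1.5],[0,0,0,0,1.5]]}}

```text
time_s: 7.67
tcp_pos: [0.5053, 0.4058, 0.13]
tool_rot: [0.707, 0.707, -0.001, -0.0]
contact_force: [-0.2, 1.0, -1.3]
finger_gap: 0.0241
grasp_force: 29.8
```

Run:
```python
from h import *
import pickle
s=robot.sense();print(s['tcp_pos'],s['contact_force'],s['torque'])
d=cap('side');pickle.dump(d,open('d3.pkl','wb'))
e=cap('scene');pickle.dump(e,open('s3.pkl','wb'))
p=proj(e,[0.503,0.405,0.075])[0].astype(int);q=proj(d,[0.503,0.405,0.075])[0].astype(int);print(p,q)
cr=lambda im,p,h,w:im[max(0,p[1]-h):p[1]+h,max(0,p[0]-w):p[0]+w,::-1]
B=np.hstack([cv2.resize(cr(d['image'],q,30,24),(400,500),interpolation=cv2.INTER_CUBIC),cv2.resize(cr(e['image'],p,30,24),(400,500),interpolation=cv2.INTER_CUBIC)])
cv2.imwrite('pics/b3.png',np.clip(B*1.5,0,255).astype(np.uint8))
```

```text
[0.50527388 0.40579421 0.12999304] [-0.1894171   0.96422956 -1.31358408] [0.00133419 0.09263544 0.03628544]
[166 181] [261 256]
```

View pics/b3.png

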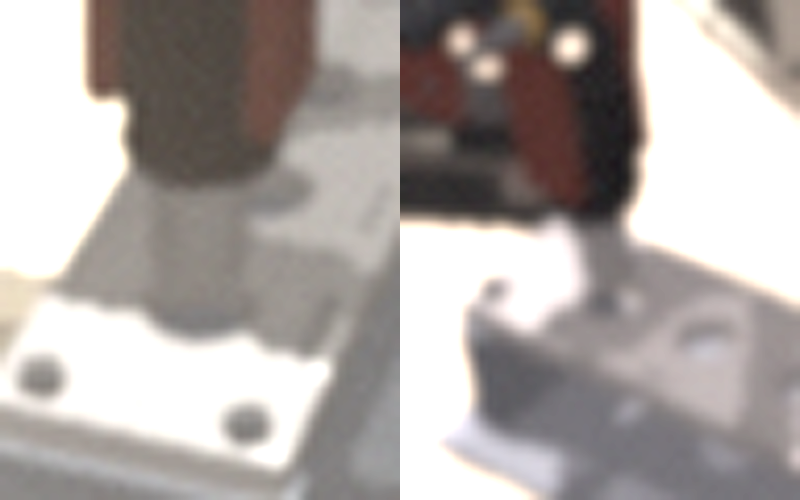

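The nose is centred just over hole 1 (side crop shank at x≈198, hole rim bottom at (195,335)). I'll lower it gently.

Call:
{"op": "step_arm", "data": {"moves": [[0,0,0.2,0,1.5],[0,0,0.2,0,1.5],[0,0,0.2,0,1.5],[0,0,0,0,1.5]]}}

```text
time_s: 8.1
tcp_pos: [0.5053, 0.4058, 0.124]
tool_rot: [0.707, 0.707, -0.0, -0.0]
contact_force: [-0.5, 0.6, -1.5]
finger_gap: 0.0241
grasp_force: 29.8
```

Call:
{"op": "step_arm", "data": {"moves": [[0,0,0.15,0,1.5],[0,0,0.15,0,1.5],[0,0,0,0,1.5]]}}

```text
time_s: 8.35
tcp_pos: [0.5054, 0.4059, 0.1212]
tool_rot: [0.707, 0.707, -0.0, -0.0]
contact_force: [0.4, -0.3, -2.1]
finger_gap: 0.0241
grasp_force: 29.8
```

Call:
{"op": "step_arm", "data": {"moves": [[0,0,0.1,0,1.5],[0,0,0.1,0,1.5],[0,0,0,0,1.5]]}}

```text
time_s: 8.6
tcp_pos: [0.5055, 0.4059, 0.1194]
tool_rot: [0.707, 0.707, -0.0, -0.0]
contact_force: [0.9, -0.0, -1.0]
finger_gap: 0.0242
grasp_force: 29.8
```

Call:
{"op": "step_arm", "data": {"moves": [[0,0,0.1,0,1.5],[0,0,0.1,0,1.5],[0,0,0.1,0,1.5],[0,0,0,0,1.5]]}}

```text
time_s: 8.93
tcp_pos: [0.5054, 0.4059, 0.1163]
tool_rot: [0.707, 0.707, -0.0, -0.0]
contact_force: [0.1, 0.5, -1.2]
finger_gap: 0.0241
grasp_force: 29.8
```

Call:
{"op": "step_arm", "data": {"moves": [[0,0,0.2,0,1.5],[0,0,0.2,0,1.5],[0,0,0,0,1.5]]}}

```text
time_s: 9.18
tcp_pos: [0.5053, 0.4058, 0.112]
tool_rot: [0.707, 0.707, -0.0, -0.0]
contact_force: [-0.7, -0.5, -0.5]
finger_gap: 0.0244
grasp_force: 29.8
```

Call:
{"op": "step_arm", "data": {"moves": [[0,0,0.3,0,1.5],[0,0,0.3,0,1.5],[0,0,0,0,1.5]]}}

```text
time_s: 9.43
tcp_pos: [0.5052, 0.4058, 0.1056]
tool_rot: [0.707, 0.707, -0.001, -0.0]
contact_force: [0.2, -0.4, -2.4]
finger_gap: 0.0246
grasp_force: 29.8
```

Call:
{"op": "step_arm", "data": {"moves": [[0,0,0.3,0,1.5],[0,0,0.4,0,1.5],[0,0,0.4,0,1.5],[0,0,0.3,0,1.5],[0,0,0,0,1.5]]}}

```text
time_s: 9.85
tcp_pos: [0.5051, 0.4057, 0.0913]
tool_rot: [0.707, 0.707, -0.001, -0.0]
contact_force: [-0.2, -0.4, -1.5]
finger_gap: 0.0243
grasp_force: 29.8
```

Call:
{"op": "step_arm", "data": {"moves": [[0,0,0.1,0,1.5],[0,0,0.05,0,1.5],[0,0,0,0,1.5]]}}

```text
time_s: 10.1
tcp_pos: [0.5056, 0.406, 0.0912]
tool_rot: [0.707, 0.707, 0.0, 0.0]
contact_force: [-0.4, -0.1, -1.3]
finger_gap: 0.0246
grasp_force: 29.8
```

Call:
{"op": "step_arm", "data": {"moves": [[0,0,0,0,1.5],[0,0,0,0,1.5]]}}

```text
time_s: 10.27
tcp_pos: [0.5056, 0.406, 0.0914]
tool_rot: [0.707, 0.707, 0.0, 0.0]
contact_force: [-0.3, -1.0, -1.2]
finger_gap: 0.0242
grasp_force: 29.8
```

Call:
{"op": "step_arm", "data": {"moves": [[0,0,0.1,0,1.5],[0,0,0,0,1.5]]}}

```text
time_s: 10.43
tcp_pos: [0.5055, 0.4059, 0.09]
tool_rot: [0.707, 0.707, -0.0, -0.0]
contact_force: [-0.1, -0.0, -0.6]
finger_gap: 0.0238
grasp_force: 29.8
```

Call:
{"op": "step_arm", "data": {"moves": [[0,0,0.1,0,1.5],[0,0,0,0,1.5]]}}

```text
time_s: 10.6
tcp_pos: [0.5055, 0.4059, 0.0889]
tool_rot: [0.707, 0.707, -0.0, -0.0]
contact_force: [-0.2, -0.0, -1.4]
finger_gap: 0.0243
grasp_force: 29.8
```

Call:
{"op": "step_arm", "data": {"moves": [[0,0,0.1,0,1.5],[0,0,0,0,1.5]]}}

```text
time_s: 10.77
tcp_pos: [0.5055, 0.406, 0.0887]
tool_rot: [0.707, 0.707, 0.0, 0.0]
contact_force: [-1.4, -0.9, 1.6]
finger_gap: 0.0244
grasp_force: 29.8
```

Call:
{"op": "step_arm", "data": {"moves": [[0,0,-0.5,0,1.5],[0,0,-1,0,1.5],[0,0,-1.5,0,1.5],[0,0,-1,0,1.5],[0,0,-0.5,0,1.5],[-1.0,0.03,0,0,1.5],[-1.4,0.04,0,0,1.5],[-1.4,0.04,0,0,1.5],[-0.6,0.02,0,0,1.5],[0,0,0,0,1.5],[0,0,0.3,0,1.5],[0,0,0,0,1.5]]}}

```text
time_s: 11.77
tcp_pos: [0.5066, 0.3618, 0.1292]
tool_rot: [0.708, 0.707, -0.0, -0.0]
contact_force: [-0.2, -0.9, -1.3]
finger_gap: 0.0236
grasp_force: 29.8
```

Call:
{"op": "step_arm", "data": {"moves": [[0,0,0.15,0,1.5],[0,0,0.15,0,1.5],[0,0,0.15,0,1.5],[0,0,0,0,1.5]]}}

```text
time_s: 12.1
tcp_pos: [0.5065, 0.3622, 0.125]
tool_rot: [0.707, 0.707, -0.0, -0.0]
contact_force: [-0.4, -0.5, 0.4]
finger_gap: 0.0243
grasp_force: 29.8
```

Call:
{"op": "step_arm", "data": {"moves": [[0,0,0.1,0,1.5],[0,0,0.1,0,1.5],[0,0,0,0,1.5]]}}

```text
time_s: 12.35
tcp_pos: [0.5067, 0.362, 0.1234]
tool_rot: [0.707, 0.707, -0.0, -0.0]
contact_force: [-0.5, -0.6, -0.8]
finger_gap: 0.0243
grasp_force: 29.8
```

Tip is about 3 mm deep in hole 2 with no force. I'll go on by millimetres.

Call:
{"op": "step_arm", "data": {"moves": [[0,0,0.1,0,1.5],[0,0,0.1,0,1.5],[0,0,0,0,1.5]]}}

```text
time_s: 12.6
tcp_pos: [0.5067, 0.3619, 0.1214]
tool_rot: [0.707, 0.707, -0.0, -0.0]
contact_force: [0.1, 0.3, -1.2]
finger_gap: 0.0242
grasp_force: 29.8
```

Call:
{"op": "step_arm", "data": {"moves": [[0,0,0.1,0,1.5],[0,0,0,0,1.5]]}}

```text
time_s: 12.77
tcp_pos: [0.5067, 0.3619, 0.1204]
tool_rot: [0.707, 0.707, -0.0, -0.0]
contact_force: [1.0, -0.2, -1.6]
finger_gap: 0.0244
grasp_force: 29.8
```

Call:
{"op": "step_arm", "data": {"moves": [[0,0,0.1,0,1.5],[0,0,0,0,1.5]]}}

```text
time_s: 12.93
tcp_pos: [0.5068, 0.3619, 0.1194]
tool_rot: [0.707, 0.707, -0.0, -0.0]
contact_force: [-0.1, 0.3, -0.5]
finger_gap: 0.0241
grasp_force: 29.8
```

Call:
{"op": "step_arm", "data": {"moves": [[0,0,0.1,0,1.5],[0,0,0,0,1.5]]}}

```text
time_s: 13.1
tcp_pos: [0.5067, 0.3619, 0.1184]
tool_rot: [0.707, 0.707, -0.0, -0.0]
contact_force: [-0.1, -0.4, -1.6]
finger_gap: 0.0241
grasp_force: 29.8
```

Call:
{"op": "step_arm", "data": {"moves": [[0,0,0.1,0,1.5],[0,0,0.1,0,1.5],[0,0,0,0,1.5]]}}

```text
time_s: 13.35
tcp_pos: [0.5067, 0.3619, 0.1163]
tool_rot: [0.707, 0.707, -0.0, -0.0]
contact_force: [0.5, -0.3, -2.2]
finger_gap: 0.0242
grasp_force: 29.8
```

Call:
{"op": "step_arm", "data": {"moves": [[0,0,0.15,0,1.5],[0,0,0.15,0,1.5],[0,0,0,0,1.5]]}}

```text
time_s: 13.6
tcp_pos: [0.5066, 0.3619, 0.1132]
tool_rot: [0.707, 0.707, -0.0, -0.0]
contact_force: [0.0, 0.6, -1.9]
finger_gap: 0.0243
grasp_force: 29.8
```

Call:
{"op": "step_arm", "data": {"moves": [[0,0,0.2,0,1.5],[0,0,0.2,0,1.5],[0,0,0,0,1.5]]}}

```text
time_s: 13.85
tcp_pos: [0.5066, 0.3619, 0.109]
tool_rot: [0.707, 0.707, -0.0, -0.0]
contact_force: [0.1, 0.3, -1.1]
finger_gap: 0.0242
grasp_force: 29.8
```

Call:
{"op": "step_arm", "data": {"moves": [[0,0,0.3,0,1.5],[0,0,0.3,0,1.5],[0,0,0,0,1.5]]}}

```text
time_s: 14.1
tcp_pos: [0.5065, 0.3618, 0.1027]
tool_rot: [0.707, 0.707, -0.001, -0.0]
contact_force: [0.3, -0.5, -1.4]
finger_gap: 0.0242
grasp_force: 29.8
```

Call:
{"op": "step_arm", "data": {"moves": [[0,0,0.3,0,1.5],[0,0,0.3,0,1.5],[0,0,0.3,0,1.5],[0,0,0.2,0,1.5],[0,0,0,0,1.5],[0,0,0,0,1.5]]}}

```text
time_s: 14.6
tcp_pos: [0.5067, 0.3619, 0.0924]
tool_rot: [0.707, 0.707, -0.0, -0.0]
contact_force: [-0.1, 0.5, -1.7]
finger_gap: 0.0243
grasp_force: 29.8
```

Call:
{"op": "step_arm", "data": {"moves": [[0,0,0.1,0,1.5],[0,0,0,0,1.5],[0,0,0,0,1.5]]}}

```text
time_s: 14.85
tcp_pos: [0.5068, 0.362, 0.0917]
tool_rot: [0.707, 0.707, 0.0, 0.0]
contact_force: [0.1, 0.3, -0.7]
finger_gap: 0.0246
grasp_force: 29.8
```

Call:
{"op": "step_arm", "data": {"moves": [[0,0,0.1,0,1.5],[0,0,0,0,1.5]]}}

```text
time_s: 15.02
tcp_pos: [0.5068, 0.362, 0.0905]
tool_rot: [0.707, 0.707, -0.0, -0.0]
contact_force: [0.2, 0.2, -1.0]
finger_gap: 0.0246
grasp_force: 29.8
```

Call:
{"op": "step_arm", "data": {"moves": [[0,0,0.05,0,1.5],[0,0,0,0,1.5]]}}

```text
time_s: 15.18
tcp_pos: [0.5068, 0.362, 0.09]
tool_rot: [0.707, 0.707, 0.0, -0.0]
contact_force: [0.6, 0.2, -1.5]
finger_gap: 0.0246
grasp_force: 29.8
```

Call:
{"op": "step_arm", "data": {"moves": [[0,0,0.1,0,1.5],[0,0,0,0,1.5]]}}

```text
time_s: 15.35
tcp_pos: [0.5067, 0.362, 0.0889]
tool_rot: [0.707, 0.707, -0.0, -0.0]
contact_force: [-0.0, -0.3, -0.7]
finger_gap: 0.0237
grasp_force: 29.8
```

Call:
{"op": "step_arm", "data": {"moves": [[0,0,0.1,0,1.5],[0,0,0,0,1.5]]}}

```text
time_s: 15.52
tcp_pos: [0.5068, 0.362, 0.0887]
tool_rot: [0.707, 0.707, 0.0, 0.0]
contact_force: [-1.2, -0.1, 3.4]
finger_gap: 0.024
grasp_force: 29.8
```

Hole 2 is passed, with the collar home at the same TCP height. Next is hole 3.

Call:
{"op": "step_arm", "data": {"moves": [[0,0,-0.5,0,1.5],[0,0,-1,0,1.5],[0,0,-1.5,0,1.5],[0,0,-1,0,1.5],[0,0,-0.5,0,1.5],[-1.0,0.03,0,0,1.5],[-1.4,0.04,0,0,1.5],[-1.4,0.04,0,0,1.5],[-0.6,0.02,0,0,1.5],[0,0,0,0,1.5],[0,0,0.3,0,1.5],[0,0,0,0,1.5]]}}

```text
time_s: 16.52
tcp_pos: [0.5078, 0.3178, 0.1293]
tool_rot: [0.708, 0.707, -0.0, -0.0]
contact_force: [0.2, 0.5, -1.9]
finger_gap: 0.024
grasp_force: 29.8
```

Call:
{"op": "step_arm", "data": {"moves": [[0,0,0.15,0,1.5],[0,0,0.15,0,1.5],[0,0,0.15,0,1.5],[0,0,0,0,1.5]]}}

```text
time_s: 16.85
tcp_pos: [0.5078, 0.3182, 0.125]
tool_rot: [0.707, 0.707, -0.0, -0.0]
contact_force: [0.1, 0.1, -1.4]
finger_gap: 0.024
grasp_force: 29.8
```

Call:
{"op": "step_arm", "data": {"moves": [[0,0,0.1,0,1.5],[0,0,0.1,0,1.5],[0,0,0,0,1.5]]}}

```text
time_s: 17.1
tcp_pos: [0.508, 0.318, 0.1234]
tool_rot: [0.707, 0.707, -0.0, -0.0]
contact_force: [-0.6, -0.2, -1.5]
finger_gap: 0.0239
grasp_force: 29.8
```

Call:
{"op": "step_arm", "data": {"moves": [[0,0,0.1,0,1.5],[0,0,0,0,1.5]]}}

```text
time_s: 17.27
tcp_pos: [0.508, 0.318, 0.1225]
tool_rot: [0.707, 0.707, -0.0, -0.0]
contact_force: [-0.0, -0.4, -2.2]
finger_gap: 0.0239
grasp_force: 29.8
```

Call:
{"op": "step_arm", "data": {"moves": [[0,0,0.1,0,1.5],[0,0,0,0,1.5]]}}

```text
time_s: 17.43
tcp_pos: [0.508, 0.3179, 0.1215]
tool_rot: [0.707, 0.707, -0.0, -0.0]
contact_force: [0.5, 0.5, -0.2]
finger_gap: 0.0243
grasp_force: 29.8
```

Call:
{"op": "step_arm", "data": {"moves": [[0,0,0.1,0,1.5],[0,0,0,0,1.5]]}}

```text
time_s: 17.6
tcp_pos: [0.508, 0.3179, 0.1204]
tool_rot: [0.707, 0.707, -0.0, -0.0]
contact_force: [0.4, 0.2, -0.5]
finger_gap: 0.0247
grasp_force: 29.8
```

Call:
{"op": "step_arm", "data": {"moves": [[0,0,0.07,0,1.5],[0,0,0,0,1.5]]}}

```text
time_s: 17.77
tcp_pos: [0.508, 0.3179, 0.12]
tool_rot: [0.707, 0.707, -0.0, 0.0]
contact_force: [0.1, -0.2, -0.3]
finger_gap: 0.0239
grasp_force: 29.8
```

Call:
{"op": "step_arm", "data": {"moves": [[0,0,0.05,0,1.5],[0,0,0,0,1.5]]}}

```text
time_s: 17.93
tcp_pos: [0.5081, 0.3179, 0.1199]
tool_rot: [0.707, 0.707, 0.0, 0.0]
contact_force: [-1.4, -1.5, 1.0]
finger_gap: 0.0246
grasp_force: 29.8
```

Call:
{"op": "step_arm", "data": {"moves": [[0,0,0.05,0,1.5],[0,0,0,0,1.5]]}}

```text
time_s: 18.1
tcp_pos: [0.5081, 0.3179, 0.1197]
tool_rot: [0.707, 0.707, 0.0, 0.0]
contact_force: [-3.0, -1.8, 4.3]
finger_gap: 0.0243
grasp_force: 29.8
```

Call:
{"op": "step_arm", "data": {"moves": [[-0.02,-0.04,0,0,1.5],[0,0,0,0,1.5]]}}

```text
time_s: 18.27
tcp_pos: [0.508, 0.3179, 0.1197]
tool_rot: [0.707, 0.707, 0.001, 0.0]
contact_force: [-0.6, -1.7, 5.0]
finger_gap: 0.0244
grasp_force: 29.8
```

Call:
{"op": "step_arm", "data": {"moves": [[0,0,0.04,0,1.5],[0,0,0,0,1.5]]}}

```text
time_s: 18.43
tcp_pos: [0.508, 0.3179, 0.1195]
tool_rot: [0.707, 0.707, 0.001, 0.0]
contact_force: [-1.7, -0.5, 6.6]
finger_gap: 0.0241
grasp_force: 29.8
```

Call:
{"op": "step_arm", "data": {"moves": [[0,0,0.04,0,1.5],[0,0,0,0,1.5]]}}

```text
time_s: 18.6
tcp_pos: [0.508, 0.3179, 0.1195]
tool_rot: [0.707, 0.707, 0.001, 0.0]
contact_force: [-1.6, -1.5, 7.5]
finger_gap: 0.024
grasp_force: 29.8
```

Call:
{"op": "step_arm", "data": {"moves": [[-0.02,-0.03,0.04,0,1.5],[0,0,0,0,1.5]]}}

```text
time_s: 18.77
tcp_pos: [0.5079, 0.3178, 0.1195]
tool_rot: [0.707, 0.707, 0.001, 0.0]
contact_force: [-0.9, -1.5, 8.4]
finger_gap: 0.0244
grasp_force: 29.8
```

Call:
{"op": "step_arm", "data": {"moves": [[0,0,0.06,0,1.5],[0,0,0,0,1.5]]}}

```text
time_s: 18.93
tcp_pos: [0.508, 0.3179, 0.1194]
tool_rot: [0.707, 0.707, 0.001, 0.0]
contact_force: [-2.4, -1.8, 11.2]
finger_gap: 0.0245
grasp_force: 29.8
```

Call:
{"op": "step_arm", "data": {"moves": [[0,0,0.06,0,1.5],[0,0,0,0,1.5]]}}

```text
time_s: 19.1
tcp_pos: [0.508, 0.3179, 0.1193]
tool_rot: [0.707, 0.707, 0.002, 0.001]
contact_force: [-2.8, -2.3, 11.8]
finger_gap: 0.0245
grasp_force: 29.8
```

The third hole stops the pin at TCP z 0.1193. That is where a 20 mm nose meets an 18 mm hole, and the load is upright at about 13 N, so the pin is refused. Back to hole 2.

Call:
{"op": "step_arm", "data": {"moves": [[0,0,-0.4,0,1.5],[0,0,-0.6,0,1.5],[0,0,-0.5,0,1.5],[0,0,0,0,1.5],[1.04,-0.01,0,0,1.5],[1.4,-0.02,0,0,1.5],[1.4,-0.02,0,0,1.5],[0.6,-0.01,0,0,1.5],[0,0,0,0,1.5],[0,0,0,0,1.5]]}}

```text
time_s: 19.93
tcp_pos: [0.5065, 0.3627, 0.131]
tool_rot: [0.707, 0.707, -0.001, 0.0]
contact_force: [0.0, -1.2, -0.1]
finger_gap: 0.0238
grasp_force: 29.8
```

Call:
{"op": "step_arm", "data": {"moves": [[-0.06,0.02,0.2,0,1.5],[0,0,0.2,0,1.5],[0,0,0.2,0,1.5],[0,0,0.2,0,1.5],[0,0,0,0,1.5]]}}

```text
time_s: 20.35
tcp_pos: [0.5068, 0.3609, 0.1228]
tool_rot: [0.708, 0.707, -0.0, -0.0]
contact_force: [-0.5, 0.0, -1.9]
finger_gap: 0.0243
grasp_force: 29.8
```

Call:
{"op": "step_arm", "data": {"moves": [[0,0,0.1,0,1.5],[0,0,0.1,0,1.5],[0,0,0,0,1.5]]}}

```text
time_s: 20.6
tcp_pos: [0.5069, 0.3613, 0.1214]
tool_rot: [0.707, 0.707, -0.0, -0.0]
contact_force: [-0.4, -0.0, -1.0]
finger_gap: 0.0242
grasp_force: 29.8
```

Call:
{"op": "step_arm", "data": {"moves": [[0,0,0.1,0,1.5],[0,0,0.1,0,1.5],[0,0,0,0,1.5]]}}

```text
time_s: 20.85
tcp_pos: [0.5069, 0.3614, 0.1193]
tool_rot: [0.707, 0.707, -0.0, -0.0]
contact_force: [0.6, -0.6, -0.5]
finger_gap: 0.0245
grasp_force: 29.8
```

Call:
{"op": "step_arm", "data": {"moves": [[0,0,0.15,0,1.5],[0,0,0.15,0,1.5],[0,0,0,0,1.5]]}}

```text
time_s: 21.1
tcp_pos: [0.5068, 0.3613, 0.1161]
tool_rot: [0.707, 0.707, -0.0, -0.0]
contact_force: [0.7, 0.4, -1.6]
finger_gap: 0.0245
grasp_force: 29.8
```

Entering freely. A 0.5 mm y correction, then down to home.

Call:
{"op": "step_arm", "data": {"moves": [[0.04,0,0.15,0,1.5],[0,0,0.2,0,1.5],[0,0,0,0,1.5]]}}

```text
time_s: 21.35
tcp_pos: [0.5068, 0.3617, 0.1124]
tool_rot: [0.707, 0.707, -0.0, -0.0]
contact_force: [-0.1, 0.0, -1.4]
finger_gap: 0.0238
grasp_force: 29.8
```

Call:
{"op": "step_arm", "data": {"moves": [[0,0,0.3,0,1.5],[0,0,0.3,0,1.5],[0,0,0,0,1.5]]}}

```text
time_s: 21.6
tcp_pos: [0.5068, 0.3616, 0.106]
tool_rot: [0.707, 0.707, -0.001, -0.0]
contact_force: [-0.2, -1.1, -1.7]
finger_gap: 0.0238
grasp_force: 29.8
```

Call:
{"op": "step_arm", "data": {"moves": [[0,0,0.3,0,1.5],[0,0,0.3,0,1.5],[0,0,0.3,0,1.5],[0,0,0.3,0,1.5],[0,0,0.1,0,1.5],[0,0,0,0,1.5],[0,0,0,0,1.5]]}}

```text
time_s: 22.18
tcp_pos: [0.5069, 0.3617, 0.0939]
tool_rot: [0.707, 0.707, -0.0, -0.0]
contact_force: [-1.1, 0.0, -0.7]
finger_gap: 0.0244
grasp_force: 29.8
```

Call:
{"op": "step_arm", "data": {"moves": [[0,0,0.15,0,1.5],[0,0,0,0,1.5],[0,0,0,0,1.5]]}}

```text
time_s: 22.43
tcp_pos: [0.5069, 0.3618, 0.0925]
tool_rot: [0.707, 0.707, 0.0, -0.0]
contact_force: [-0.3, -0.3, -1.4]
finger_gap: 0.0242
grasp_force: 29.8
```

Call:
{"op": "step_arm", "data": {"moves": [[0,0,0.1,0,1.5],[0,0,0,0,1.5]]}}

```text
time_s: 22.6
tcp_pos: [0.5069, 0.3618, 0.0914]
tool_rot: [0.707, 0.707, -0.0, -0.0]
contact_force: [-1.1, 0.0, -1.6]
finger_gap: 0.0243
grasp_force: 29.8
```

Call:
{"op": "step_arm", "data": {"moves": [[0,0,0.15,0,1.5],[0,0,0,0,1.5],[0,0,0,0,1.5]]}}

```text
time_s: 22.85
tcp_pos: [0.507, 0.3618, 0.0898]
tool_rot: [0.707, 0.707, -0.0, -0.0]
contact_force: [-0.8, -0.4, -1.9]
finger_gap: 0.0242
grasp_force: 29.8
```

Call:
{"op": "step_arm", "data": {"moves": [[0,0,0.1,0,1.5],[0,0,0,0,1.5]]}}

```text
time_s: 23.02
tcp_pos: [0.507, 0.3618, 0.0888]
tool_rot: [0.707, 0.707, -0.0, -0.0]
contact_force: [-0.7, -0.3, -0.8]
finger_gap: 0.0242
grasp_force: 29.8
```

Call:
{"op": "step_arm", "data": {"moves": [[0,0,0.08,0,1.5],[0,0,0,0,1.5]]}}

```text
time_s: 23.18
tcp_pos: [0.507, 0.3618, 0.0887]
tool_rot: [0.707, 0.707, 0.0, 0.0]
contact_force: [-2.3, -1.0, 1.5]
finger_gap: 0.0243
grasp_force: 29.8
```

The collar is down at the same height. I'll let go and back off upwards.

Call:
{"op": "step_arm", "data": {"moves": [[0,0,0,0,3.5],[0,0,0,0,5],[0,0,0,0,6],[0,0,0,0,6],[0,0,0,0,6],[0,0,-0.5,0,6],[0,0,-1.5,0,6],[0,0,-3,0,6],[0,0,-3,0,6],[0,0,-3,0,6],[0,0,-2,0,6],[-2,0,0,0,6],[-3,0,0,0,6],[-3,0,0,0,6],[0,0,0,0,6],[0,0,0,0,6]]}}

```text
time_s: 24.52
tcp_pos: [0.5072, 0.2808, 0.2191]
tool_rot: [0.708, 0.706, 0.001, 0.0]
contact_force: [-0.1, -0.1, -0.1]
finger_gap: 0.0601
grasp_force: 0.0
```

Run:
```python
from h import *
s=robot.sense();print(s['time_s'],s['tcp_pos'],s['contact_force'],s['finger_gap'])
d=cap('side');w=cap('wrist')
B=np.hstack([cv2.resize(d['image'][150:310,215:345,::-1],(390,480),interpolation=cv2.INTER_CUBIC),cv2.resize(w['image'][:,80:400,::-1],(400,480),interpolation=cv2.INTER_CUBIC)])
cv2.imwrite('pics/f.png',B)
```

```text
24.5167 [0.50720525 0.28076947 0.21909882] [-0.09350155 -0.08868478 -0.10380178] 0.060060377228508
```

View pics/f.png

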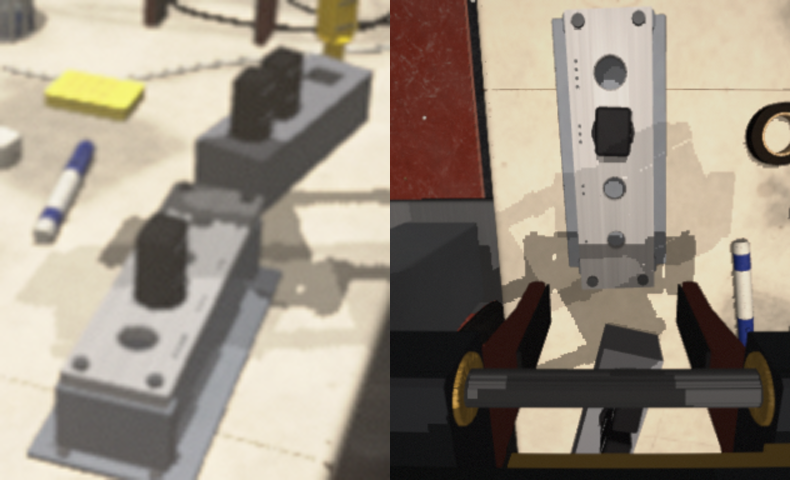

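The pin stands upright with its collar on the plate in hole 2 (left (160,265), right (613,131)). Hole 1 is open at (610,72), hole 3 at (613,187), the other two pins are still in the rack, and the arm is clear of everything.

```bash
python3 -c "
from workcell import robot
print(robot.sign_off())"
```

```text
the job is handed in; nothing more can be done
None
```

The lone pin is the 20 mm one: it passed the 24 mm and 21 mm holes, the 18 mm hole refused it at about 13 N, and it now stands released with its collar on the plate in the 21 mm hole; the job is handed in.

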